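Clear the brush and poise the paint box lid

ROBOT

A 6-joint arm with a two-finger parallel gripper is mounted at the origin on the work surface. World frame = base frame: x ahead of the robot, y to its left, z up, the work surface at z = 0. Lengths are in mm, angles in rad, forces in N, time in s.
With the tool pointing down it reaches from about 350 to 975 mm from the base axis. Payload 7.1 kg.
Tool frame: the origin (TCP) lies on the front face of the gripper's body, between the roots of the fingers; the fingertips stand 80 mm ahead of it and the grasp point (between the pads) lies 61 mm ahead of it (env.tips_ahead is the distance from the TCP to the fingertips, in mm); z points along the fingers, y is the line along which they close (so a half turn about z gives the same grasp; the last joint's range is limited). The gripper opens to 88 mm and grips with 3 to 60 N. Pads are 20 mm wide; open, the fingers measure 115 mm over their backs; the gripper's body (75 mm by 178 mm) begins 61 mm behind the grasp point.
Start: joints at [-1.248, 0.423, 1.63, -0, 1.089, -0.019], TCP at [209.507, -588.823, 302.675] pointing down, gripper open.
Joint ranges: [-3, 3], [-0.9, 2.11], [0.09, 2.58], [-1.31, 4.45], [0.11, 2.69], [-2.54, 2.54]. Speed limits (rad/s): [2.39, 2.39, 3.01, 3.14, 3.14, 3.14].

INTERFACE

Orientations are given as a unit quaternion [x, y, z, w].
In Python, from station import env, set_gripper, viewer, workorder gives the robot as it stands. Calls block until the motion is done:
- env.reach(position, orientation): joint-space move of the TCP to a pose.
- env.move_l(position, rot=None, rate=150, f_stop=None): straight line of the TCP; rot=None keeps the orientation; rate is the mean speed in mm/s. With f_stop (N) it stops when the force on the tool has changed by that much, and returns True; else False.
- env.move_joints(angles): joint-space move.
- set_gripper(opening): finger opening in mm; the grip force is fixed at half the most; returns when the fingers have stopped.
- env.hold(seconds).
- env.ik(position, orientation): joint angles nearest the present ones, or None.
- env.read_state(): the state.
- viewer.camera(name): name is "side" or "top" or "wrist"; returns the picture (400x640x3 uint8, blue, green, red); there is no depth.
- viewer.camera_params(name): a dict with "fx", "fy", "cx", "cy" (pixels), "pose" (4x4, takes a point from camera to world coordinates); the wrist camera has in their place "tool_from_camera" (4x4, takes a point from camera to tool coordinates, whose origin is the TCP and whose axes are the flange's). Camera axes: x right, y up, looking along -z (the intrinsics and any distortion apply to the point x, -y, -z); pixel columns grow to the right and rows downward; lengths in mm; the calibration is good to about 2 mm. A picture is of the moment at which its call begins: read the wrist's pose just before it. camera_params takes no time and is no camera call.
A pose or a line that the arm cannot do raises env.IKError and nothing moves.
- workorder.sign_off(): hands the job in; it is judged then, once.
The state is a dict: "time_s": time; "qpos": joint angles; "dq": joint speeds; "tau": joint torques, N m; "tool_pos": TCP position; "orientation": TCP orientation; "force": force on the tool from outside, world axes, zero at the start; "wrist_torque": the same for the moment, N m; "width": finger opening in mm; "grip_force": force on a finger pad.
Only numpy, scipy, OpenCV 4.12 (cv2) and the standard library are available. Lean on these libraries where they do the work, as an engineer would, in place of code of your own. Each camera call takes 0.05 s, during which the arm holds its last target. There are 200 camera calls.

TASK

Take the brush off the wooden paint box and stand it, bristles up, in the empty steel brush cup. Then take the box's lid by its brass handle bar and swing it up, gently and not over backwards, to its balance point just short of upright, and finish while still gripping the bar with the lid poised there, so that the loose lid stay can be refitted. Leave the cup standing and the other things where they are.

Things in the scene. Friction and masses are not known exactly. Their poses are not given: they have to be found in the camera images.
- brush: flat paint brush, 220 mm long, 13 to 15 mm wide, 10 mm thick, 30 to 50 g: red handle (150 mm), steel ferrule (36), pale bristle tuft (34). Origin at mid-length on its underside, near its centre of mass; x runs along it to the bristles, z up as it lies. It starts flat on the shut lid, its bristle end sticking out 50 to 90 mm past the box's right-hand (-y) side over free air
- brush_butt (a point): the middle of the end face of the brush's red handle, the end that goes down into the cup; 110 mm from the brush's middle
- cup: the plain open steel brush cup, loose and empty, 0.3 kg, 100 mm high, outer diameter 80 mm at the rim and narrower at the foot, wall 3 mm, floor about 5 mm thick. Origin at the centre of its underside, z up. It and the blue ink jar stand to the right of the box and may have changed places
- lid (a joint): hinge of the wooden lid: 0 rad = shut and level, growing as the front edge rises, stop at 2.2. Almost frictionless: below the balance point it falls shut, beyond it falls over backwards. It balances at 1.42 rad (81 degrees: its faces lean 9 degrees short of plumb, towards the robot). Lid panel 140 mm front to back, 220 wide, 24 thick, 0.4 to 0.65 kg with handle
- hinge (a point): middle of the hinge pin, on the far (+x) top rim of the paint box, 75 mm above the table, at the lid's underside. The box is dark wood, 140 mm deep, 220 wide, 75 high (99 with the shut lid), fixed to the table. Axes are the box's, not turning with the lid: x from handle to hinge (away from the robot), y along the pin, z up
- handle (a point): brass handle bar before the lid's front edge: round, 12 mm diameter, parallel to the hinge pin, 96 mm clear between its two arms. Origin at its middle, 45 mm in front of the lid's edge, half-way up its thickness: with the lid shut 185 mm in front (-x of the box) of the pin and 12 mm above it. Turns with the lid; the round bar can turn between finger pads
- ink_jar: bystander: blue ink jar with black cap, diameter 52 mm, 58 mm high, origin under its centre
- pot: bystander: black enamel pot, diameter 170 mm, 75 mm high, origin under its centre
- towel_roll: bystander: white paper roll standing, diameter 110 mm, 230 mm high, origin under its centre
- egg: bystander: painted red wooden egg on its small wooden foot (one piece), diameter 43 mm, 66 mm high, origin under its centre
- canister: bystander: black canister with steel cap, diameter 100 mm, 110 mm high, origin under its centre
- paint_pot: bystander: small orange paint pot, diameter 44 mm, 30 mm high, origin under its centre
Mind the look-alikes: they are no part of the job. Of the things shaped like the brush, the red one is meant.

How it is judged:
By the outcome, as a careful person would: the job done as asked, in the order asked, and still so for the second after the job is handed in, while the arm keeps its last pose, push and grip.
It also fails if it takes over 69 s, if anything falls off the work surface, if the arm or the gripper's body presses on something with over 40 N, if the wrist force passes 120 N, or if a joint passes its speed limit or range.

## Working session

There is one attempt and no reset: what is moved stays moved. The work goes in short steps, each a Python script; the robot and the scene stay as the last script left them, time stands still between calls to the robot, and variables do not carry over. Pictures are saved under pics/ and viewed, at most 13 in all, crops included, and the job is handed in when it is done.

```bash
mkdir -p pics; ls; python3 - <<'E'
from station import env,set_gripper,viewer,workorder
import cv2
for n in ("top","side"):
    im=viewer.camera(n); cv2.imwrite(f"pics/{n}0.png",im)
    p=viewer.camera_params(n); print(n,p)
print(viewer.camera_params("wrist"))
print(env.read_state())
E
```

```text
pics
top {'fx': 485.786944517449, 'fy': 485.786944517449, 'cx': 325.95731909845597, 'cy': 196.8329499646516, 'pose': array([[ 1.77862481e-02,  9.93060043e-01, -1.16255753e-01,
         3.10906368e+02],
       [-9.99642508e-01,  1.99835862e-02,  1.77626597e-02,
         3.84213624e+00],
       [ 1.99625945e-02,  1.15898262e-01,  9.93060465e-01,
         1.69593352e+03],
       [ 0.00000000e+00,  0.00000000e+00,  0.00000000e+00,
         1.00000000e+00]])}
side {'fx': 488.40876205800964, 'fy': 488.40876205800964, 'cx': 321.47453214475496, 'cy': 195.457598747578, 'pose': array([[ 9.55716047e-01,  1.80025053e-01, -2.32804248e-01,
         1.42460397e+02],
       [-2.93983633e-01,  5.47916537e-01, -7.83173730e-01,
        -1.26225786e+03],
       [-1.34335949e-02,  8.16932340e-01,  5.76577046e-01,
         1.01399969e+03],
       [ 0.00000000e+00,  0.00000000e+00,  0.00000000e+00,
         1.00000000e+00]])}
{'fx': 286.2255716707864, 'fy': 286.2255716707864, 'cx': 320.6168508179446, 'cy': 198.58670606367153, 'tool_from_camera': array([[ 1.58179216e-03,  9.60532729e-01,  2.78162497e-01,
  
[... 297 characters left out ...]
'qpos': array([-1.24800497e+00,  4.23770326e-01,  1.63062672e+00,  3.26743772e-05,
        1.08858584e+00, -1.90247361e-02]), 'dq': array([-1.61767132e-03, -1.98166027e-03, -9.86606661e-04,  1.79872665e-03,
        8.59719207e-05, -1.19136798e-03]), 'tau': array([-7.68972277e-04, -5.45616031e+01, -2.74323946e+01,  6.43962482e-02,
        1.88099546e-02, -4.90864556e-05]), 'tool_pos': array([ 209.38840726, -588.4577332 ,  301.97049641]), 'orientation': array([ 9.85431787e-01,  1.70069720e-01, -9.08689236e-05, -6.89304899e-04]), 'force': array([ 0.28288537,  0.78098646, -0.19872643]), 'wrist_torque': array([-0.01928254, -0.04722407, -0.05703034]), 'grip_force': 0.0, 'width': 87.75073237009394}
```

View pics/top0.png

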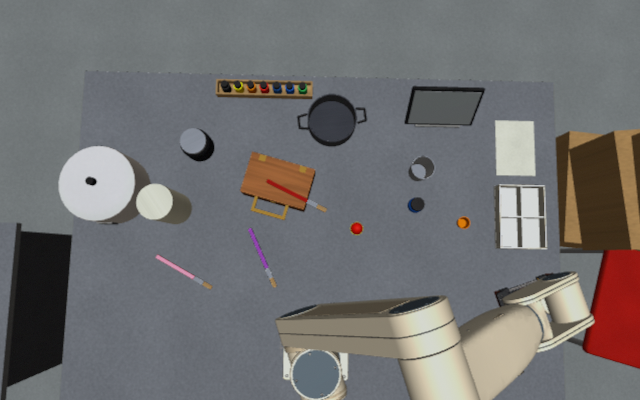

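View pics/side0.png

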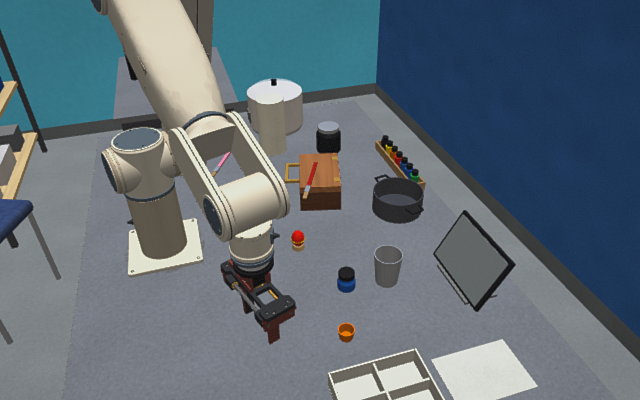

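The top view shows the box around (278,182), with its handle at about (268,207). The red brush runs from (267,181) to (325,211). The cup is at (421,168), the ink jar at (416,205) and the egg at (357,228). I'll take rough positions from this, then close wrist views from two places.

```bash
cat > h.py <<'E'
from station import env,set_gripper,viewer,workorder
import numpy as np, cv2
from scipy.spatial.transform import Rotation as R
def campose(name,st=None):
    p=viewer.camera_params(name)
    if name!="wrist": return p,p["pose"]
    T=np.eye(4); T[:3,:3]=R.from_quat(st["orientation"]).as_matrix(); T[:3,3]=st["tool_pos"]
    return p,T@p["tool_from_camera"]
def ray(p,T,uv):
    d=T[:3,:3]@np.array([(uv[0]-p["cx"])/p["fx"],-(uv[1]-p["cy"])/p["fy"],-1]); return T[:3,3],d/np.linalg.norm(d)
def onplane(c,uv,z):
    o,d=ray(*c,uv); return o+d*(z-o[2])/d[2]
def tri(obs):  # [(cam,uv),...] -> point, residual mm
    A=np.zeros((3,3));b=np.zeros(3);L=[]
    for c,uv in obs:
        o,d=ray(*c,uv);P=np.eye(3)-np.outer(d,d);A+=P;b+=P@o;L.append((o,P))
    x=np.linalg.solve(A,b);return x,[float(round(np.linalg.norm(P@(x-o)),1)) for o,P in L]
def quat(z,y):  # tool axes
    z=np.array(z,float);z/=np.linalg.norm(z);y=np.array(y,float);y-=z*(y@z);y/=np.linalg.norm(y)
    return R.from_matrix(np.c_[np.cross(y,z),y,z]).as_quat()
E
python3 - <<'E'
from h import *
np.set_printoptions(precision=1,suppress=True)
c=campose("top"); 
for n,uv,z in [("butt",(267,181),104),("tip",(325,211),104),("hb1",(251,211),87),("hb2",(284,217),87),("cup",(421,168),50),("jar",(416,205),58),("boxFL",(242,187),99),("boxBL",(255,153),99),("boxBR",(315,166),99),("boxFR",(305,210),99)]: print(n,onplane(c,uv,z))
st=env.read_state();print(R.from_quat(st["orientation"]).as_matrix())
E
```

```text
butt [546.  171.1 104. ]
tip [450.3 -22.3 104. ]
hb1 [447.  222.6  87. ]
hb2 [429.2 112.9  87. ]
cup [ 610.3 -351.6   50. ]
jar [ 480.9 -332.2   58. ]
boxFL [525.  253.5  99. ]
boxBL [640.3 214.6  99. ]
boxBR [600.6  13.6  99. ]
boxFR [452.8  43.6  99. ]
[[ 0.9  0.3 -0. ]
 [ 0.3 -0.9  0. ]
 [ 0.  -0.  -1. ]]
```

```bash
python3 - <<'E'
from h import *
import pickle
D={}
q=quat([0,0,-1],[0,-1,0])
for k,p in [("w1",(520,-330,320)),("w2",(520,-200,320)),("w3",(480,50,350)),("w4",(480,170,350))]:
    env.reach(p,q); env.hold(.2); st=env.read_state(); im=viewer.camera("wrist")
    cv2.imwrite(f"pics/{k}.png",im); D[k]=campose("wrist",st)
    print(k,st["time_s"],st["tool_pos"],st["qpos"].round(2))
pickle.dump(D,open("cams.pkl","wb"))
E
```

```text
w1 1.8 [ 519.46928119 -330.82484621  319.93532758] [-0.59  0.39  1.64 -0.    1.11  0.99]
w2 2.6333 [ 520.13311729 -201.15300973  319.97949709] [-0.39  0.3   1.77 -0.    1.07  1.18]
w3 3.8833 [480.34997843  48.97226236 349.77855661] [ 0.08  0.15  1.89 -0.    1.1   1.65]
w4 4.6833 [480.1346717  168.86146665 349.96569884] [ 0.31  0.2   1.84 -0.    1.11  1.89]
```

View pics/w3.png

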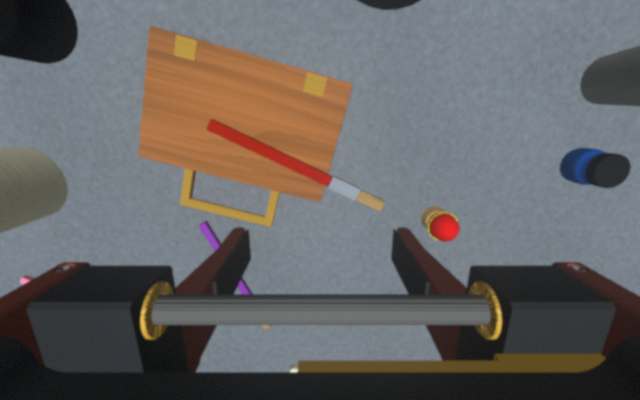

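View pics/w4.png

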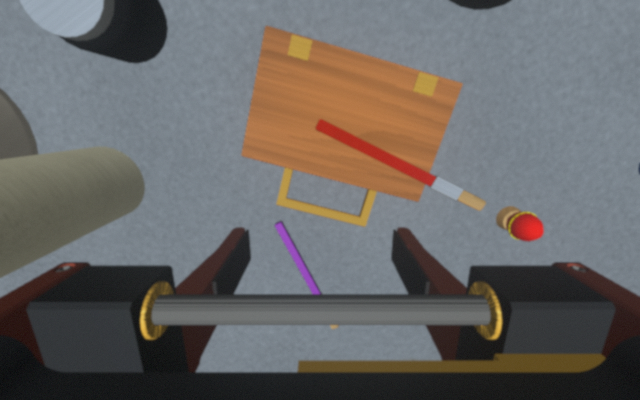

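View pics/w1.png

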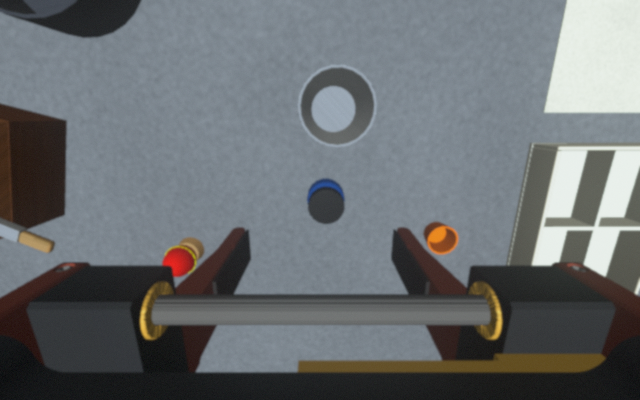

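View pics/w2.png

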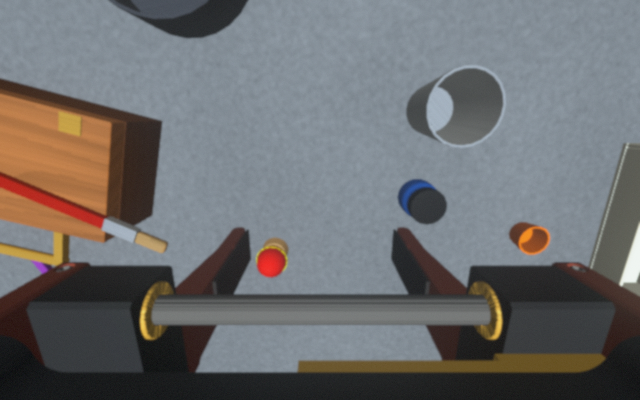

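The pictures show these points (pixels):
- **w3 / w4, lid corners:** (150,27), (352,84), (322,201), (139,157) / (265,27), (462,84), (419,201), (243,157).
- **w3 / w4, brush:** butt (209,124) / (319,124), tip (382,206) / (483,206).
- **w3 / w4, handle bar:** (184,203)–(271,222) / (279,203)–(366,222).
- **w1 / w2, cup rim centre:** about (338,105) / (466,106).

```bash
python3 - <<'E'
from h import *
import pickle
np.set_printoptions(precision=1,suppress=True)
D=pickle.load(open("cams.pkl","rb"))
P={"BL":((150,27),(265,27)),"BR":((352,84),(462,84)),"FR":((322,201),(419,201)),"FL":((139,157),(243,157)),"butt":((209,124),(319,124)),"ferr0":((330,183),(435,182)),"ferr1":((360,195),(464,196)),"tip":((382,206),(483,206)),"barL":((184,203),(280,203)),"barR":((271,222),(366,222)),"egg":((445,227),(527,227))}
for k,(a,b) in P.items(): print(k,*tri([(D["w3"],a),(D["w4"],b)]))
print("cup",*tri([(D["w1"],(338,105)),(D["w2"],(466,106))]))
print("jar",*tri([(D["w1"],(326,205)),(D["w2"],(429,206))]))
for k,(a,b) in P.items():
  z=dict(BL=99,BR=99,FL=99,FR=99,barL=93,barR=93,egg=66).get(k,109); print(k,onplane(D["w3"],a,z),onplane(D["w4"],b,z))
print(onplane(D["w1"],(338,105),100),onplane(D["w2"],(466,106),100))
s=cv2.resize(cv2.imread("pics/w3.png")[100:235,125:395],None,fx=2.9,fy=2.9,interpolation=cv2.INTER_CUBIC);cv2.imwrite("pics/w3c.png",s)
E
```

```text
BL [645.3 226.6  94.7] [0.1, 0.1]
BR [589.6  14.5  97.4] [0.1, 0.1]
FR [455.2  47.   92.6] [0.1, 0.1]
FL [510.7 258.1 100.8] [0.1, 0.1]
butt [547.7 170.3 109. ] [0.1, 0.1]
ferr0 [483.2  38.  112.6] [0.5, 0.5]
ferr1 [468.1   3.3 113.8] [0.7, 0.7]
tip [453.5 -24.1 107.9] [0.1, 0.1]
barL [451.7 219.3  89.4] [0.1, 0.1]
barR [427.6 111.3  92.7] [0.1, 0.1]
egg [ 400.3 -132.9   41.6] [0.1, 0.1]
cup [ 605.9 -348.6   97.2] [0.1, 0.1]
jar [ 487.5 -337.9   58.1] [0.3, 0.3]
BL [644.2 224.3  99. ] [644.1 225.8  99. ]
BR [589.5  14.7  99. ] [589.3  15.3  99. ]
FR [457.2  47.   99. ] [457.   49.2  99. ]
FL [510.5 259.3  99. ] [510.3 258.6  99. ]
butt [547.8 170.3 109. ] [547.6 170.3 109. ]
ferr0 [481.9  37.9 109. ] [482.8  36.6 109. ]
ferr1 [467.5   2.7 109. ] [466.    0.7 109. ]
tip [454.  -23.8 109. ] [453.8 -23.4 109. ]
barL [452.9 217.5  93. ] [452.6 218.8  93. ]
barR [427.8 111.2  93. ] [427.5 111.3  93. ]
egg [ 410.2 -121.6   66. ] [ 409.9 -114.1   66. ]
[ 606.  -348.5  100. ] [ 605.8 -347.3  100. ]
```

View pics/w3c.png

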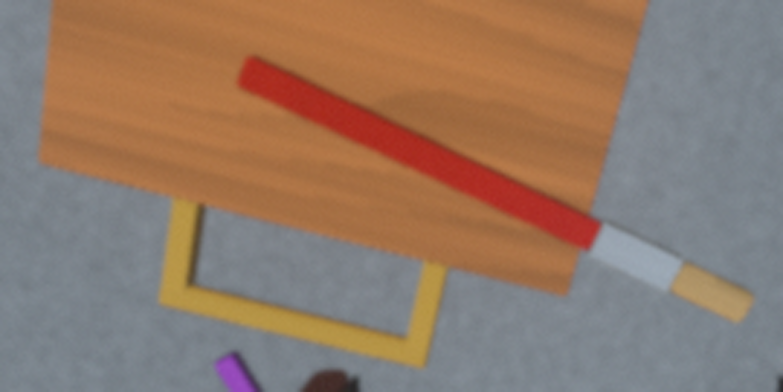

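The measurements agree with the text: lid top ≈ 99, brush top ≈ 109, bar at 89–93, cup rim ≈ 97 and yaw −0.251. I'll check IK for every stage.

```bash
cat >> h.py <<'E'
bx=np.array([.9686,-.2485,0]);by=np.array([.2485,.9686,0]);Z=np.array([0,0,1.])
hinge=np.array([618.1,119.4,75]);b=np.array([-.4357,-.900,0]);butt=np.array([547.7,170.3,104])
cup=np.array([606,-348,0.]);G=172.;lean=np.radians(20)
qg=quat(-Z,np.cross(-Z,b)); pg=butt+b*G-61*-Z
def cuppose(phi,zb):  # phi: heading of tool, zb: butt height
    h=np.array([np.cos(phi),np.sin(phi),0]);b1=h*np.sin(lean)+Z*np.cos(lean);z1=h*np.cos(lean)-Z*np.sin(lean)
    p=cup-17*h+Z*zb+b1*G-61*z1
    return p,quat(z1,np.cross(z1,b1))
def bar(th): return hinge+bx*(-185*np.cos(th)+12*np.sin(th))+Z*(185*np.sin(th)+12*np.cos(th))
def lidpose(th,s=1,tilt=0.,off=0): # tool down, closing along box x
    z=-Z*np.cos(tilt)+bx*np.sin(tilt)
    return bar(th)-(61+off)*z,quat(z,s*bx)
E
python3 - <<'E'
from h import *
np.set_printoptions(precision=2,suppress=True)
print("grasp",env.ik(pg,qg),env.ik(pg+Z*150,qg), "alt",env.ik(pg,quat(-Z,-np.cross(-Z,b))))
for d in range(-120,61,20):
    print(d,[env.ik(*cuppose(np.radians(d),z)) for z in (130,6)])
for s in (1,-1): print(s,[env.ik(*lidpose(t,s)) for t in (0,.7,1.42)])
E
```

```text
grasp None None alt [ 0.01  0.43  2.05 -0.    0.66  0.46]
-120 [array([-0.22,  0.74,  1.43, -1.11,  1.61, -2.48]), array([-0.22,  0.9 ,  1.44, -1.11,  1.54, -2.32])]
-100 [None, None]
-80 [None, None]
-60 [array([-0.32,  0.48,  1.96,  4.25,  0.78, -2.23]), array([-0.32,  0.72,  1.97,  4.06,  0.91, -1.95])]
-40 [array([-0.46,  0.44,  2.05,  3.55,  0.6 , -1.83]), array([-0.46,  0.69,  2.06,  3.44,  0.85, -1.69])]
-20 [array([-0.63,  0.44,  2.05,  2.67,  0.61, -1.27]), array([-0.63,  0.69,  2.06,  2.79,  0.85, -1.43])]
0 [array([-0.77,  0.48,  1.97,  2.  ,  0.8 , -0.9 ]), array([-0.77,  0.72,  1.97,  2.18,  0.93, -1.18])]
20 [array([-0.85,  0.55,  1.82,  1.58,  1.07, -0.73]), array([-0.85,  0.76,  1.83,  1.69,  1.08, -0.98])]
40 [array([-0.88,  0.64,  1.63,  1.3 ,  1.35, -0.67]), array([-0.88,  0.83,  1.64,  1.34,  1.3 , -0.87])]
60 [array([-0.86,  0.74,  1.43,  1.1 ,  1.63, -0.67]), array([-0.86,  0.9 ,  1.44,  1.09,  1.55, -0.83])]
1 [array([ 0.33,  0.46,  2.06, -0.  ,  0.62,  0.59]), array([ 0.28,  0.31,  1.91, -0.  ,  0.92,  0.53]), array([ 0.18,  0.39,  1.64, -0.  ,  1.12,  0.43])]
-1 [None, None, None]
```

```bash
cat >> h.py <<'E'
flip=R.from_rotvec([0,0,np.pi])
qg=(R.from_quat(qg)*flip).as_quat()
_cp=cuppose
def cuppose(phi,zb):
    p,q=_cp(phi,zb); return p,(R.from_quat(q)*flip).as_quat()
E
python3 - <<'E'
from h import *
np.set_printoptions(precision=2,suppress=True)
print("grasp",env.ik(pg,qg),env.ik(pg+Z*150,qg))
for d in range(-120,61,20):
    print(d,[env.ik(*cuppose(np.radians(d),z)) for z in (130,6)])
E
```

```text
grasp [ 0.01  0.43  2.05 -0.    0.66  0.46] [ 0.01  0.18  1.94 -0.    1.02  0.46]
-120 [array([-0.22,  0.74,  1.43, -1.11,  1.61,  0.66]), array([-0.22,  0.9 ,  1.44, -1.11,  1.54,  0.82])]
-100 [None, None]
-80 [None, None]
-60 [array([-0.32,  0.48,  1.96,  4.25,  0.78,  0.91]), array([-0.32,  0.72,  1.97,  4.06,  0.91,  1.19])]
-40 [array([-0.46,  0.44,  2.05,  3.55,  0.6 ,  1.31]), array([-0.46,  0.69,  2.06,  3.44,  0.85,  1.45])]
-20 [array([-0.63,  0.44,  2.05,  2.67,  0.61,  1.87]), array([-0.63,  0.69,  2.06,  2.79,  0.85,  1.71])]
0 [array([-0.77,  0.48,  1.97,  2.  ,  0.8 ,  2.24]), array([-0.77,  0.72,  1.97,  2.18,  0.93,  1.96])]
20 [array([-0.85,  0.55,  1.82,  1.58,  1.07,  2.41]), array([-0.85,  0.76,  1.83,  1.69,  1.08,  2.16])]
40 [array([-0.88,  0.64,  1.63,  1.3 ,  1.35,  2.47]), array([-0.88,  0.83,  1.64,  1.34,  1.3 ,  2.27])]
60 [array([-0.86,  0.74,  1.43,  1.1 ,  1.63,  2.47]), array([-0.86,  0.9 ,  1.44,  1.09,  1.55,  2.31])]
```

```bash
python3 - <<'E'
from h import *
np.set_printoptions(precision=2,suppress=True)
for d in (-110,-130,-140): print(d,[env.ik(*cuppose(np.radians(d),z)) for z in (150,6)])
set_gripper(50)
env.reach(pg+Z*100,qg); env.move_l(pg+Z*0,rate=120); env.hold(.2)
set_gripper(5); s=env.read_state(); print(s["width"],s["grip_force"],s["tool_pos"],s["force"])
env.move_l(pg+Z*40,rate=80); env.move_l(pg+Z*200,rate=250)
env.reach(*cuppose(np.radians(-120),150)); env.hold(.3)
s=env.read_state(); print(s["time_s"],s["width"],s["grip_force"],s["tool_pos"],cuppose(np.radians(-120),150)[0],s["force"])
a=viewer.camera("side"); t=viewer.camera("top")
z=lambda i,f:cv2.resize(i,None,fx=f,fy=f,interpolation=cv2.INTER_CUBIC)
cv2.imwrite("pics/c1.png",np.hstack([z(a[130:330,290:490],2),z(t[80:280,330:530],2)])); cv2.imwrite("pics/c1s.png",a);cv2.imwrite("pics/c1t.png",t)
E
```

```text
-110 [array([-0.21,  0.66,  1.52, -1.2 ,  1.48,  0.63]), array([-0.21,  0.86,  1.54, -1.23,  1.41,  0.83])]
-130 [array([-0.24,  0.77,  1.32, -1.03,  1.77,  0.65]), array([-0.24,  0.95,  1.34, -1.01,  1.66,  0.82])]
-140 [array([-0.26,  0.82,  1.22, -0.95,  1.9 ,  0.68]), array([-0.26,  0.99,  1.24, -0.91,  1.79,  0.84])]
14.684145417946244 29.9945667386055 [472.74  15.5  164.97] [-0.04 -0.18  1.28]
11.8667 14.693607652324904 29.99437987804413 [ 613.77 -334.25  333.08] [ 613.75 -334.58  332.49] [-0.32  0.41  0.03]
```

View pics/c1.png

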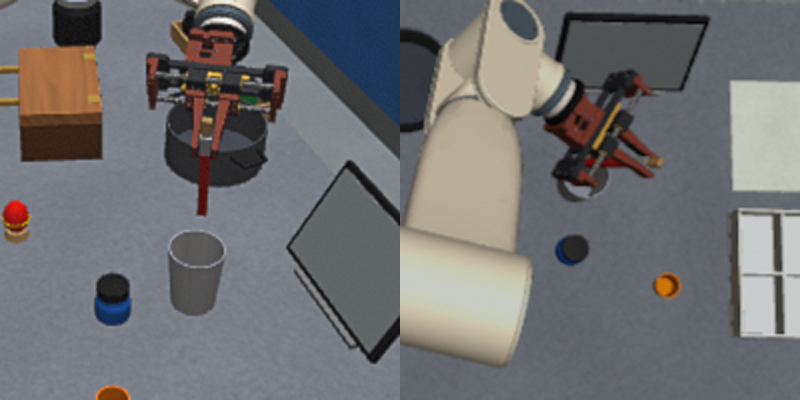

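The brush is held with the butt down; in the side crop the butt end is at (202,213), full-picture (391,237), above the cup. I'll compare that with the prediction, lower until contact, and release.

```bash
python3 - <<'E'
from h import *
np.set_printoptions(precision=1,suppress=True)
phi=np.radians(-120);h=np.array([np.cos(phi),np.sin(phi),0])
p,T=campose("side"); c=np.linalg.inv(T)@np.r_[cup-17*h+Z*150,1]
uv=np.array([p["cx"]+p["fx"]*c[0]/-c[2],p["cy"]-p["fy"]*c[1]/-c[2]]); print("pred butt px",uv)
if np.linalg.norm(uv-[391,236.5])>6: raise SystemExit("mismatch")
env.move_l(cuppose(phi,30)[0],rate=100); env.hold(.2); f0=env.read_state()["force"]
hit=env.move_l(cuppose(phi,0)[0],rate=25,f_stop=4)
s=env.read_state(); print(hit,s["time_s"],s["tool_pos"][2]-cuppose(phi,0)[0][2],s["force"]-f0)
a=viewer.camera("side"); 
set_gripper(40); env.hold(.6); z1=R.from_quat(s["orientation"]).as_matrix()[:,2]
env.move_l(s["tool_pos"]-z1*120,rate=150)
a2=viewer.camera("side");t=viewer.camera("top");print(env.read_state()["time_s"])
z=lambda i,f:cv2.resize(i,None,fx=f,fy=f,interpolation=cv2.INTER_CUBIC)
cv2.imwrite("pics/c2.png",np.hstack([z(a[150:300,300:440],1.9),z(a2[150:300,300:440],1.9),z(t[100:250,350:490],1.9)]))
E
```

```text
pred butt px [390.8 236.4]
True 14.375 7.575163191747919 [ 1.4 -1.2  5.4]
16.6667
```

View pics/c2.png

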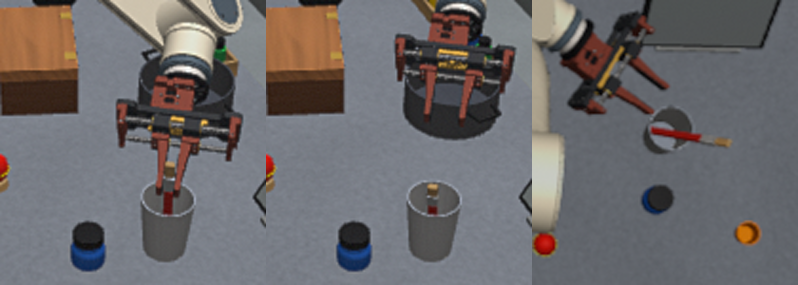

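The brush stands in the cup leaning on the rim, bristles up. The cup and jar haven't moved. Next is the lid.

```bash
python3 - <<'E'
from h import *
np.set_printoptions(precision=1,suppress=True)
s=env.read_state(); env.move_l(s["tool_pos"]+Z*120,rate=200)
set_gripper(34)
p,q=lidpose(0); env.reach(p+Z*120,q); env.move_l(p+Z*40,rate=150); env.hold(.2); f0=env.read_state()["force"]
print("touch",env.move_l(p,rate=40,f_stop=8)); s=env.read_state(); print(s["time_s"],s["tool_pos"]-p,s["force"]-f0)
set_gripper(8); env.hold(.2); s=env.read_state(); print("grip",s["width"],s["grip_force"],s["tool_pos"]-p,s["force"]-f0)
for th in np.arange(.1,.51,.1):
    env.move_l(lidpose(th)[0],rate=25); s=env.read_state(); print(round(th,2),s["time_s"],s["width"],s["tool_pos"]-lidpose(th)[0],s["force"]-f0)
a=viewer.camera("side");w=viewer.camera("wrist")
z=lambda i,f:cv2.resize(i,None,fx=f,fy=f,interpolation=cv2.INTER_CUBIC)
cv2.imwrite("pics/l1.png",a); cv2.imwrite("pics/l1w.png",w)
E
```

```text
touch False
21.6417 [0.1 0.1 0.2] [-0.6  0.7  0.5]
grip 11.066604208081673 30.01116693019867 [ 0.5 -0.1  0.2] [ 4.4 -3.2  0.6]
0.1 23.225 11.383326852112836 [ 0.4 -0.1 -0.1] [ 4.7 -2.6 -4.4]
0.2 24.1167 11.09630422158039 [ 0.3 -0.1 -0.2] [ 5.5 -1.7 -5. ]
0.3 25.0083 11.169535824633694 [ 0.1 -0.1  0.1] [ 3.8 -2.2 -6.1]
0.4 25.9 11.196926614736805 [-0.3 -0.1 -0.1] [ 0.8 -1.7 -4.1]
0.5 26.7917 11.410688786463332 [-0.6 -0.1  0.3] [-4.4  0.2 -0.4]
```

```bash
python3 - <<'E'
from h import *
np.set_printoptions(precision=1,suppress=True)
for th in (.6,.7,.8,.9,1.,1.1,1.2,1.3,1.36,1.4):
    env.move_l(lidpose(th)[0],rate=20); s=env.read_state(); F=s["force"]; print(round(th,2),s["time_s"],s["width"],s["tool_pos"]-lidpose(th)[0],F, "bx",F@bx)
    if np.linalg.norm(F)>40: break
env.hold(.3); 
ims=[viewer.camera(n) for n in ("side","top","wrist")]
s=env.read_state();print(s["force"],s["force"]@bx)
z=lambda i,f:cv2.resize(i,None,fx=f,fy=f,interpolation=cv2.INTER_CUBIC)
cv2.imwrite("pics/l2.png",np.hstack([z(ims[0][80:230,260:380],3.3),z(ims[1][110:260,225:345],3.3)]))
for n,i in zip("stw",ims): cv2.imwrite(f"pics/l2{n}.png",i)
E
```

```text
0.6 27.9667 11.280192904139767 [-1.2  0.   0.3] [-7.6  1.2  2.3] bx -7.689620753439712
0.7 29.0417 11.145521522815555 [-1.8  0.1  0.4] [-11.6   1.9   6.9] bx -11.743634529883565
0.8 30.1167 11.308352267522126 [-2.3  0.1  0.9] [-15.   1.  13.] bx -14.785573145638118
0.9 31.1917 11.347837718378633 [-1.8 -0.1  1.4] [-14.7  -2.   14.4] bx -13.774823205165024
1.0 32.2667 11.093355079035382 [-1.  -0.4  1.7] [-10.9  -3.5  14. ] bx -9.695159213711245
1.1 33.3417 11.241519701031681 [-0.1 -0.8  1.7] [-8.5 -5.1  9.1] bx -6.933556222373034
1.2 34.4167 11.410314247603946 [ 0.  -1.   1.4] [-5.6 -5.4  6.4] bx -4.031571496162228
1.3 35.4917 11.011305468968855 [ 0.1 -1.2  0.9] [-4.  -5.6  2.7] bx -2.4263155986501914
1.36 36.2 11.192318648922333 [ 0.2 -1.1  0.8] [-2.8 -5.4  2.8] bx -1.3848338969158474
1.4 36.7167 11.510471196955795 [ 0.3 -1.1  0.9] [-3.3 -5.4  2.6] bx -1.8166891998360966
[-3.1 -5.7  1.2] -1.5678696872126174
```

View pics/l2.png

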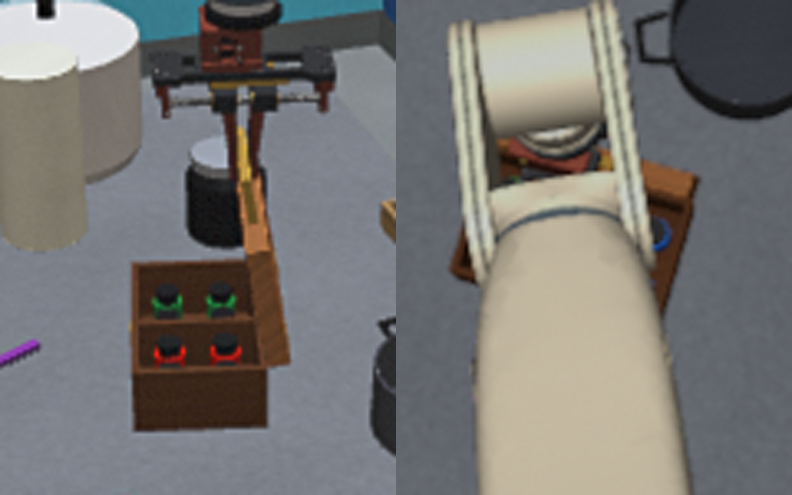

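The lid is almost upright and still held by the bar, leaning slightly towards the robot. The contents and everything around it are undisturbed. I'll make the last small move to the balance angle and check that it stays put.

```bash
python3 - <<'E'
from h import *
np.set_printoptions(precision=2,suppress=True)
env.move_l(lidpose(1.42)[0]+.5*bx,rate=8); env.hold(1.)
s=env.read_state(); r=s["tool_pos"]-61*Z-hinge-1.0*bx
x=r@bx; print(s["time_s"],s["width"],s["grip_force"],s["force"],s["dq"])
th=np.arccos(np.clip(-x/np.hypot(185,12),-1,1))-np.arctan2(12,185); print("theta est",th)
ok=1.40<th<1.44
t=viewer.camera("side"); cv2.imwrite("pics/fin.png",cv2.resize(t[130:330,260:460],None,fx=3,fy=3))
E
```

```text
38.8417 11.050044806388431 30.0157231092453 [-2.46 -4.25  1.49] [ 0. -0. -0. -0. -0.  0.]
theta est 1.4196725234964083
```

View pics/fin.png

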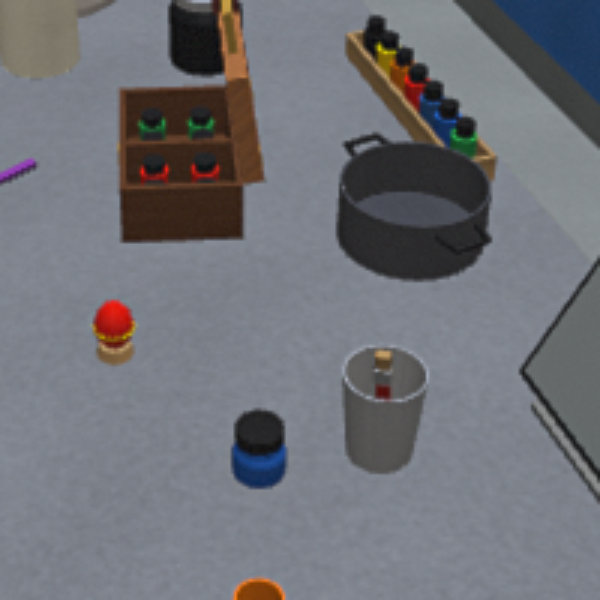

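The picture shows the brush in the upright cup at crop (383,375), the lid poised at about 1.42 rad, and the egg, jar and pot in place. I'm handing the job in.

```bash
python3 -c "
from station import workorder
print(workorder.sign_off())"
```

```text
the job is handed in; nothing more can be done
None
```

The job is handed in: the brush stands bristles up in the upright cup, and the gripper still holds the lid's handle bar with the lid at about 1.42 rad by my estimate, at about 39 s on the robot clock.

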